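# Stroke check of three air cylinders

### The arm

A 6-joint arm with a two-finger parallel gripper is mounted at the origin on the work surface. World frame = base frame: x ahead of the robot, y to its left, z up, the work surface at z = 0. Lengths are in m, angles in rad, forces in N, time in s.
With the tool pointing down it reaches from about 0.35 to 0.975 m from the base axis. Payload 4.9 kg.
Tool frame: the origin (TCP) lies at the very end of the fingers, on their centre line; the grasp point (between the pads) lies 19 mm behind it (manip.hold_point_z is the distance from the TCP to the grasp point, in m); z points along the fingers, x is the direction in which the jaws open and shut, and the axes are right-handed (so a half turn about z gives the same grasp; the last joint's range is limited). The gripper opens to 85 mm and grips with 20 to 120 N. Pads are 22 mm wide; open, the fingers measure 114 mm over their backs; the gripper's body (76 mm by 85 mm) begins 54 mm behind the grasp point. The pads swing forward as they close: fully open they stand 13 mm farther back than shut.
Start: joints at [-1.29, 0.053, 1.613, -0, 1.476, -0.119], TCP at [0.243, -0.576, 0.231] pointing down, gripper open.
Joint ranges: [-3.01, 3.01], [-1.01, 2.22], [0.06, 2.58], [-1.02, 4.17], [0.09, 2.62], [-3.14, 3.14]. Speed limits (rad/s): [2.57, 2.57, 3.14, 3.14, 3.14, 3.14].

### API

Orientations are given as a unit quaternion [w, x, y, z].
In Python, from plant import manip gives the robot as it stands.
- The arm moves only by the shell command python3 -m handwheel 'ROWS' [OPENING]. ROWS is JSON, a list of rows, each an object of numbers: "dx", "dy", "dz": the shift along the tool's x, y, z in m; "ax", "ay", "az": the turn, a rotation vector about the tool's x, y, z in rad. In form: [{"dx": .., "dy": .., "dz": .., "ax": .., "ay": .., "az": ..}, ...]. A call has 1 to 5 rows; each row is the pose to reach, as a shift and turn from the pose commanded when the call began, along the tool's axes at that moment; what a row does not reach only later rows make up. A row lasts 1/8 s, in which the tool goes at most 62.5 mm and 10.7 degrees, less where a joint would pass 70% of its speed; a pose out of reach is approached as far as the arm can. A call with a gripper value outside its range is refused whole. OPENING is the closure in counts, from 0 (fully open) to 255 (shut), set as the call begins (- or left out, the last holds). The fingers move at their own pace and stop on an object; the grip force is fixed at half the most. Time passes only in rows, so rows that repeat a pose let the fingers close. It gives the time, the measured TCP pose, the force and the opening at its end, in the units of the state.
- manip.state(): the state, without advancing time (a new reading comes with each control period).
- manip.grab_frame(name): name is "side" or "top" or "wrist"; returns a dict with "image" (480x640x3 uint8, blue, green, red), "z_map" (480x640 float32, m along the optical axis (not along the pixel's ray), 0 where there is no reading), "K" (3x3 intrinsics, pixels), "k1" (the pictures are not rectified: a ray, as slopes to the right and down, at radius r is drawn at 1 + k1 r^2 times it, then the intrinsics apply), "xyz" and "rotation" of the camera in the world. Camera axes: x right, y up, looking along -z (the intrinsics and any distortion apply to the point x, -y, -z); pixel columns grow to the right and rows downward; lengths in m; the calibration is good to about 2 mm. A picture is of the moment at which its call begins.
- manip.job_done(): hands the job in, once; it reports no verdict.
The state is a dict: "time": time; "joint_pos": joint angles; "joint_vel": joint speeds; "joint_efforts": joint torques, N m; "tool_pos": TCP position; "tool_rot": TCP orientation; "contact_force": force on the tool from outside, world axes, zero at the start; "ft_torque": the same for the moment, N m; "gripper_width": opening from 0.0 (shut) to 1.0 (fully open).
Only numpy, scipy, OpenCV 4.12 (cv2) and the standard library are available. Lean on these libraries where they do the work, as an engineer would, in place of code of your own. Each camera call takes 0.05 s, during which the arm holds its last target.

### The job

Three small air cylinders stand in the black socket block and one of them binds. Push their rods in by the orange caps, gently and never with more than 20 N: leave the two that run freely standing in the block with their rods fully home, and do not force the one that stiffens part-way, but lift it out and set it down in the red reject bin without dropping it. Leave the other things on the bench where they are.

Things in the scene. Friction and masses are not known exactly. Their poses are not given: they have to be found in the camera images.
- fixture: Black socket block fixed to the bench, 120 x 290 x 24 mm (x, y, z of its frame). Origin: centre of its underside, on the bench. Three round sockets, 35.5 mm wide and 18 mm deep (floor 6 mm above the bench), lie along its y axis at y = -85, 0 and +85 mm.
- reject_bin: Red open reject bin fixed to the bench, outside 190 x 170 x 50 mm (x, y, z), walls 5 mm, floor 5 mm thick, empty. Origin: centre of its underside.
- unit_a: Small round air cylinder, loose, standing upright in one of the three sockets (which one varies). Aluminium barrel 34 mm in diameter and 62 mm tall, 0.25 kg; its origin is the centre of its underside, z along the rod. It stands with its underside 6 mm above the bench, so its barrel shows from 24 to 68 mm above the bench. The three look alike.
- unit_a_mid (a point): Middle of unit_a's barrel, 31 mm above its underside.
- cap_a: Orange cap on the end of unit_a's piston rod (rod 10 mm thick): a flat disc 22 mm in diameter and 6 mm thick. Origin: centre of its underside (its top, where it is pushed, is 6 mm higher). With the rod fully out the cap's top is 96 mm above the unit's underside. The rod is damaged if the cap is pushed with more than 20 N.
- rod_a (a joint): How far unit_a's rod is in, m: 0 fully out, 0.028 the hard stop. Starts 0 to 4 mm in; stays where left, but for some spring-back off a cushion. A sound one runs at 4 to 7 N to its end cushion at 23 mm (fully home from there on), which adds 3 N per mm. The faulty one feels the same at first, but from about 11 mm resistance rises by 3 N per mm.
- unit_b: Small round air cylinder, loose, standing upright in one of the three sockets (which one varies). Aluminium barrel 34 mm in diameter and 62 mm tall, 0.25 kg; its origin is the centre of its underside, z along the rod. It stands with its underside 6 mm above the bench, so its barrel shows from 24 to 68 mm above the bench. The three look alike.
- unit_b_mid (a point): Middle of unit_b's barrel, 31 mm above its underside.
- cap_b: Orange cap on the end of unit_b's piston rod (rod 10 mm thick): a flat disc 22 mm in diameter and 6 mm thick. Origin: centre of its underside (its top, where it is pushed, is 6 mm higher). With the rod fully out the cap's top is 96 mm above the unit's underside. The rod is damaged if the cap is pushed with more than 20 N.
- rod_b (a joint): How far unit_b's rod is in, m: 0 fully out, 0.028 the hard stop. Starts 0 to 4 mm in; stays where left, but for some spring-back off a cushion. A sound one runs at 4 to 7 N to its end cushion at 23 mm (fully home from there on), which adds 3 N per mm. The faulty one feels the same at first, but from about 11 mm resistance rises by 3 N per mm.
- unit_c: Small round air cylinder, loose, standing upright in one of the three sockets (which one varies). Aluminium barrel 34 mm in diameter and 62 mm tall, 0.25 kg; its origin is the centre of its underside, z along the rod. It stands with its underside 6 mm above the bench, so its barrel shows from 24 to 68 mm above the bench. The three look alike.
- unit_c_mid (a point): Middle of unit_c's barrel, 31 mm above its underside.
- cap_c: Orange cap on the end of unit_c's piston rod (rod 10 mm thick): a flat disc 22 mm in diameter and 6 mm thick. Origin: centre of its underside (its top, where it is pushed, is 6 mm higher). With the rod fully out the cap's top is 96 mm above the unit's underside. The rod is damaged if the cap is pushed with more than 20 N.
- rod_c (a joint): How far unit_c's rod is in, m: 0 fully out, 0.028 the hard stop. Starts 0 to 4 mm in; stays where left, but for some spring-back off a cushion. A sound one runs at 4 to 7 N to its end cushion at 23 mm (fully home from there on), which adds 3 N per mm. The faulty one feels the same at first, but from about 11 mm resistance rises by 3 N per mm.
- bearing_1: Ball bearing 62 mm across, 16 mm high, lying flat; bystander. Origin: centre of its underside.
- bearing_2: Ball bearing 62 mm across, 16 mm high, lying flat; bystander. Origin: centre of its underside.
- bearing_3: Ball bearing 62 mm across, 16 mm high, lying flat; bystander. Origin: centre of its underside.
- drift: Steel bearing drift 130 mm tall standing on its 60 mm flange; bystander. Origin: centre of its underside.
- wrench: Wrench 170 mm long, 8 mm thick, lying flat; bystander. Origin: near its middle.
- end_shield: White plastic toothed disc 114 mm across and 12 mm high with a 44 mm hub 20 mm high; bystander. Origin: centre of its underside.
- roll: White paper roll 56 mm across, 70 mm high, standing; bystander. Origin: centre of its underside.
Things that resemble listed ones, but are neither listed nor needed, are in the scene too. What is shaped like the unit_c but blue is not meant.

How it is judged:
By the outcome, as a careful person would: the job done as asked, in the order asked, and still so for the second after the job is handed in, with the robot touching nothing.
It also fails if it takes over 61 s, if anything falls off the work surface, if the arm or the gripper's body presses on something with over 40 N, if the wrist force passes 120 N, or if a joint passes its speed limit or range.

## Working session

There is one attempt and no reset: what is moved stays moved. The work goes in short steps, Python scripts to look and compute and a shell command to move; the robot and the scene stay as the last step left them, time stands still between calls to the robot, and variables do not carry over. Pictures are saved under pics/ and viewed, and the job is handed in when it is done.

```bash
ls; mkdir -p pics; python3 - <<'E'
from plant import manip
import cv2
s=manip.state(); print(s, manip.hold_point_z)
for n in ("side","top","wrist"):
    f=manip.grab_frame(n); cv2.imwrite(f"pics/{n}0.png",f["image"]); print(n,f["K"],f["k1"],f["xyz"],f["rotation"])
E
```

```text
pics
{'time': 0.0, 'joint_pos': array([-1.29000771e+00,  5.33664849e-02,  1.61430994e+00, -7.87333188e-06,
        1.47599780e+00, -1.19009876e-01]), 'joint_vel': array([ 0.00113123,  0.00104153, -0.00089547,  0.00059358,  0.00093894,
        0.00185316]), 'joint_efforts': array([ 3.29103903e-03, -3.93671143e+01, -3.70175958e+01,  1.94202189e-04,
        6.95652081e-03,  7.03009661e-06]), 'tool_pos': array([ 0.2430874 , -0.57510596,  0.23004753]), 'tool_rot': array([-6.71088294e-04,  8.33436238e-01, -5.52614652e-01, -7.95542479e-04]), 'contact_force': array([-0.26948983, -0.40730941,  0.97121258]), 'ft_torque': array([-0.03337015, -0.02343935, -0.04601749]), 'gripper_width': 1.0011993198168894} 0.0187
side [[495.50551018   0.         323.55317311]
 [  0.         495.50551018 235.15707056]
 [  0.           0.           1.        ]] 0.03039873873367851 [0.44674274 0.67804905 0.83687027] [-0.09163776 -0.02956559  0.35539195  0.92974456]
top [[624.59762743   0.         317.57818371]
 [  0.         624.59762743 239.29823276]
 [  0.           0.           1.        ]] -0.18501658874722904 [0.39593496 0.06279165 1.47797153] [-0.69713893 -0.03857694  0.05559663  0.71373535]
wrist [[379.40584745   0.         320.1988984 ]
 [  0.         379.40584745 235.35446175]
 [  0.           0.           1.        ]] -0.029738202697280558 [ 0.31844244 -0.54349597  0.37219349] [ 0.82248606 -0.13488287  0.09071778 -0.54506292]
```

View pics/top0.png

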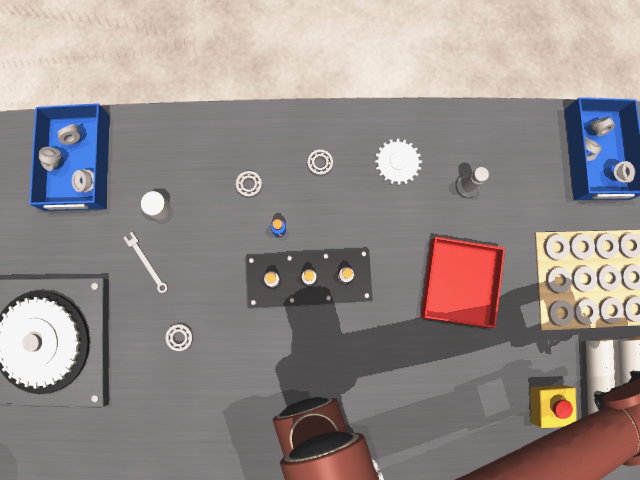

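View pics/side0.png

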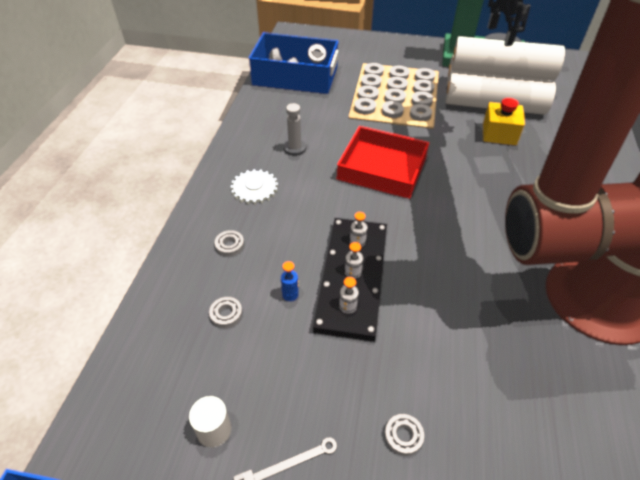

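View pics/wrist0.png

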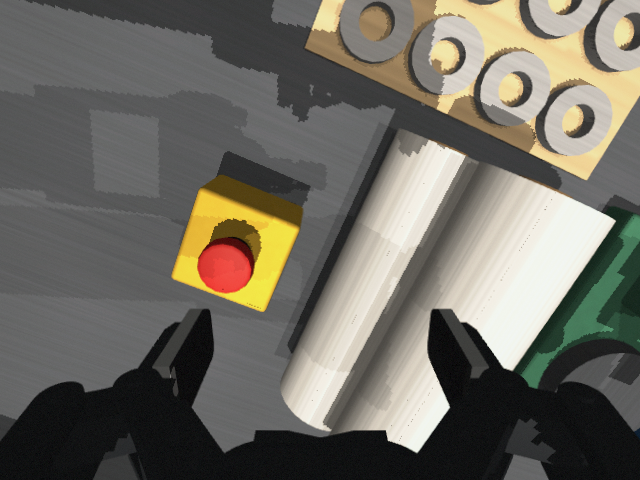

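The top view shows the three units with orange caps in the black block at (271,278), (309,276) and (346,274), and the red bin at (464,282). The side view shows the same caps at (350,284), (355,247) and (360,217). Lookalikes are the blue cylinder at top (279,226) / side (289,268), which stands outside the block and is not meant, and the drift at top (473,180), which has no orange cap. The red emergency-stop button at top (564,409) could be taken for red.

```bash
cat > h.py <<'E'
from plant import manip
import numpy as np, cv2
from scipy.spatial.transform import Rotation as R
def Rm(q): return R.from_quat([q[1],q[2],q[3],q[0]])
def ray(f,uv):
    K=f["K"]; d=np.array([(uv[0]-K[0,2])/K[0,0],(uv[1]-K[1,2])/K[1,1]])
    u=cv2.undistortPoints(np.array([[uv]],float),K,np.array([f["k1"],0,0,0,0.]),
      ).ravel()
    M=Rm(f["rotation"]) if np.size(f["rotation"])==4 else R.from_matrix(f["rotation"])
    return np.array(f["xyz"]),M.apply([u[0],-u[1],-1.])
def onplane(f,uv,z):
    o,d=ray(f,uv); return o+d*(z-o[2])/d[2]
def tri(f,a,g,b):
    o1,d1=ray(f,a);o2,d2=ray(g,b)
    t=np.linalg.lstsq(np.c_[d1,-d2],o2-o1,rcond=None)[0]
    p,q=o1+t[0]*d1,o2+t[1]*d2
    return (p+q)/2,np.linalg.norm(p-q)
def blobs(im,lo,hi,amin=20):
    m=cv2.inRange(cv2.cvtColor(im,cv2.COLOR_BGR2HSV),lo,hi)
    n,l,s,c=cv2.connectedComponentsWithStats(m)
    return [(c[i].round(1).tolist(),int(s[i,4]),s[i,:4].tolist()) for i in range(1,n) if s[i,4]>=amin]
E
cat > a.py <<'E'
from h import *
T=manip.grab_frame("top");S=manip.grab_frame("side")
print(Rm(T["rotation"]).as_matrix().round(2))
bt=blobs(T["image"],(8,150,120),(20,255,255));bs=blobs(S["image"],(8,150,120),(20,255,255))
for b in bt: print("T",b,onplane(T,b[0],.1).round(4))
for b in bs: print("S",b,onplane(S,b[0],.1).round(4))
for n,f in(("T",T),("S",S)):
  im=f["image"]
  for b in blobs(im,(0,150,60),(5,255,255),800): print(n,"red",b)
  m=cv2.inRange(cv2.cvtColor(im,cv2.COLOR_BGR2HSV),(0,150,60),(5,255,255))
  c=max(cv2.findContours(m,0,2)[0],key=cv2.contourArea)
  q=cv2.approxPolyDP(c,8,True)[:,0]
  for p in q: print("bin rim",p,onplane(f,p.astype(float),.05).round(4))
cv2.imwrite("pics/crop.png",np.hstack([cv2.resize(T["image"][200:320,230:390],None,fx=2.5,fy=2.5,interpolation=2),cv2.resize(S["image"][200:350,280:400],(400,300),interpolation=2)[:, :]]))
for uv in [(251,260),(327,256),(253,303),(367,296),(290,259)]: print("screw",uv,onplane(T,uv,.024).round(4))
E
python3 a.py
```

```text
[[-0.03  0.99 -0.13]
 [-1.   -0.02  0.03]
 [ 0.02  0.13  0.99]]
T ([277.2, 223.6], 64, [273, 219, 9, 10]) [0.6177 0.1165 0.1   ]
T ([347.3, 270.9], 23, [343, 269, 9, 5]) [ 0.5082 -0.0369  0.1   ]
T ([307.5, 273.2], 22, [305, 271, 7, 6]) [0.5052 0.0514 0.1   ]
T ([270.0, 275.9], 29, [267, 274, 7, 6]) [0.5011 0.1344 0.1   ]
T ([556.0, 388.6], 27, [545, 388, 22, 2]) [ 0.2272 -0.5045  0.1   ]
T ([540.2, 404.5], 45, [539, 390, 5, 31]) [ 0.1937 -0.4651  0.1   ]
T ([564.5, 398.8], 24, [561, 395, 11, 10]) [ 0.2026 -0.5244  0.1   ]
S ([359.6, 216.0], 73, [355, 212, 10, 9]) [ 0.5026 -0.0367  0.1   ]
S ([354.8, 246.4], 101, [349, 242, 13, 10]) [0.4999 0.047  0.1   ]
S ([287.9, 266.1], 88, [283, 262, 11, 10]) [0.6164 0.1207 0.1   ]
S ([349.5, 281.8], 120, [343, 277, 14, 11]) [0.4966 0.1337 0.1   ]
T red ([462.9, 282.3], 6106, [421, 237, 84, 91])
bin rim [432 239] [ 0.5818 -0.2409  0.05  ]
bin rim [421 317] [ 0.4018 -0.207   0.05  ]
bin rim [494 327] [ 0.3725 -0.3787  0.05  ]
bin rim [504 248] [ 0.5566 -0.4134  0.05  ]
S red ([382.7, 161.2], 4524, [337, 126, 92, 72])
bin rim [358 127] [ 0.5577 -0.4082  0.05  ]
bin rim [337 178] [ 0.5771 -0.1986  0.05  ]
bin rim [410 197] [ 0.4019 -0.1683  0.05  ]
bin rim [428 142] [ 0.3726 -0.3813  0.05  ]
screw (251, 260) [0.5451 0.1822 0.024 ]
screw (327, 256) [0.5505 0.0042 0.024 ]
screw (253, 303) [0.4446 0.1789 0.024 ]
screw (367, 296) [ 0.4546 -0.0866  0.024 ]
screw (290, 259) [0.5454 0.0909 0.024 ]
```

View pics/crop.png

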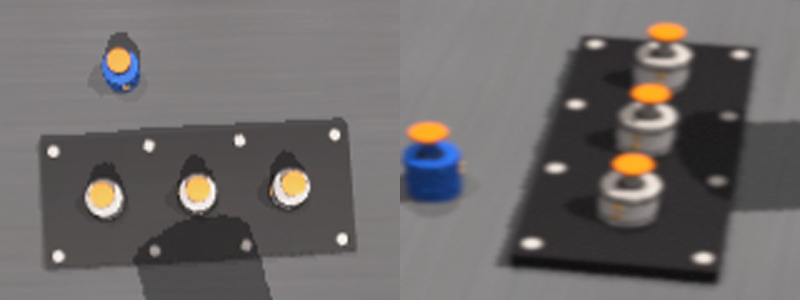

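The crop confirms the choice: three aluminium units with orange caps stand in the block's sockets, and the blue one stands outside it. I'll refine the cap positions by triangulation and work out the first move.

```bash
cat > b.py <<'E'
from h import *
T=manip.grab_frame("top");S=manip.grab_frame("side")
def caps(f,box):
    x0,y0,x1,y1=box; im=f["image"][y0:y1,x0:x1]
    return sorted([[b[0][0]+x0,b[0][1]+y0,b[1]] for b in blobs(im,(8,85,120),(24,255,255),25)])
ct=caps(T,(255,255,365,290)); cs=caps(S,(335,205,375,300))[::1]
cs=sorted(cs,key=lambda c:-c[1])
print(ct,cs)
P=[]
for a,b in zip(ct,cs):
    p,e=tri(T,a[:2],S,b[:2]); P.append(p); print(p.round(4),round(e,4),onplane(T,a[:2],.1).round(4))
    z=T["z_map"][int(a[1]),int(a[0])]; o,d=ray(T,a[:2]); print("zmap",(o+d*z).round(4))
d=P[0]-P[2]; print("yaw deg",np.degrees(np.arctan2(-d[0],d[1])))
s=manip.state(); M=Rm(s["tool_rot"]).as_matrix(); print(s["tool_pos"],M.round(3),s["joint_pos"].round(3))
E
python3 b.py
```

```text
[[270.4, 277.4, 79], [308.6, 275.3, 79], [347.0, 272.7, 75]] [[349.6, 281.7, 137], [355.0, 246.3, 123], [359.6, 215.7, 100]]
[0.4971 0.1335 0.1001] 0.0013 [0.4977 0.1335 0.1   ]
zmap [0.4976 0.1335 0.1016]
[0.4998 0.0491 0.1028] 0.0009 [0.5005 0.0491 0.1   ]
zmap [0.5003 0.0491 0.1023]
[ 0.5033 -0.0359  0.1017] 0.0015 [ 0.5043 -0.0361  0.1   ]
zmap [ 0.504  -0.0358  0.1038]
yaw deg 2.1127284109688107
[ 0.24322641 -0.57556237  0.23103517] [[ 0.389 -0.921 -0.   ]
 [-0.921 -0.389  0.   ]
 [-0.    -0.    -1.   ]] [-1.29   0.053  1.613  0.     1.476 -0.119]
```

```bash
cat > to.py <<'E'
import sys
from h import *
from math import *
x,y,z,yaw=map(float,sys.argv[1:5])
s=manip.state(); M=Rm(s["tool_rot"]); p=s["tool_pos"]
d=M.inv().apply(np.array([x,y,z])-p)
G=R.from_matrix(np.array([[cos(yaw),sin(yaw),0],[sin(yaw),-cos(yaw),0],[0,0,-1.]]))
r=(M.inv()*G).as_rotvec()
print("t",round(s["time"],3),"pos",p.round(4),"F",s["contact_force"].round(1),"shift",d.round(4),"turn",r.round(4),"w",round(s["gripper_width"],3))
E
python3 -m handwheel '[{"dx":-0.035,"dy":-0.040,"az":-0.12},{"dx":-0.075,"dy":-0.085,"az":-0.24},{"dx":-0.115,"dy":-0.131,"az":-0.36},{"dx":-0.155,"dy":-0.176,"az":-0.48},{"dx":-0.195,"dy":-0.222,"az":-0.60}]' 255
python3 to.py 0.5040 -0.0359 0.15 0.037
```

```text
t 0.35 pos [ 0.2432 -0.5756  0.231 ] F [-0.7  0.3  0.6] shift [-0.3956 -0.4502  0.0812] turn [-3.000e-04  3.000e-04 -1.208e+00] w 1.0invalid input at $[0]: expected keys dx, dy, dz, ax, ay, az
```

```bash

python3 -m handwheel '[{"dx":-0.035,"dy":-0.040,"dz":0,"ax":0,"ay":0,"az":-0.12},{"dx":-0.075,"dy":-0.085,"dz":0,"ax":0,"ay":0,"az":-0.24},{"dx":-0.115,"dy":-0.131,"dz":0,"ax":0,"ay":0,"az":-0.36},{"dx":-0.155,"dy":-0.176,"dz":0,"ax":0,"ay":0,"az":-0.48},{"dx":-0.195,"dy":-0.222,"dz":0,"ax":0,"ay":0,"az":-0.60}]' 255
python3 to.py 0.5040 -0.0359 0.15 0.037
```

```text
time: 0.98
tool_pos: [0.3724, -0.3079, 0.2315]
tool_rot: [0.0, 0.96, -0.28, 0.0]
contact_force: [0.7, 0.4, 0.6]
gripper_width: -0.0
t 0.975 pos [ 0.3724 -0.3079  0.2315] F [0.7 0.4 0.6] shift [-0.0353 -0.3002  0.0814] turn [ 3.000e-04 -8.000e-04 -6.046e-01] w -0.0
```

```bash

python3 -m handwheel '[{"dx":-0.007,"dy":-0.060,"dz":0.0,"ax":0,"ay":0,"az":-0.12},{"dx":-0.014,"dy":-0.121,"dz":0.01,"ax":0,"ay":0,"az":-0.24},{"dx":-0.022,"dy":-0.181,"dz":0.02,"ax":0,"ay":0,"az":-0.36},{"dx":-0.029,"dy":-0.241,"dz":0.03,"ax":0,"ay":0,"az":-0.48},{"dx":-0.035,"dy":-0.300,"dz":0.04,"ax":0,"ay":0,"az":-0.605}]' 255
python3 to.py 0.5040 -0.0359 0.12 0.037
```

```text
time: 1.6
tool_pos: [0.5053, -0.0364, 0.1914]
tool_rot: [0.0, 1.0, 0.019, 0.001]
contact_force: [0.9, -0.0, 0.8]
gripper_width: -0.004
t 1.6 pos [ 0.5053 -0.0364  0.1914] F [ 0.9 -0.   0.8] shift [-0.0013 -0.0006  0.0714] turn [ 0.0005 -0.0013  0.0013] w -0.004
```

```bash

python3 -m handwheel '[{"dx":-0.001,"dy":0,"dz":0.03,"ax":0,"ay":0,"az":0},{"dx":-0.001,"dy":-0.0005,"dz":0.06,"ax":0,"ay":0,"az":0},{"dx":-0.001,"dy":-0.0005,"dz":0.075,"ax":0,"ay":0,"az":0},{"dx":-0.001,"dy":-0.0005,"dz":0.079,"ax":0,"ay":0,"az":0},{"dx":-0.001,"dy":-0.0005,"dz":0.079,"ax":0,"ay":0,"az":0}]' 255
python3 - <<'E'
from h import *
f=manip.grab_frame("side");cv2.imwrite("pics/s1.png",cv2.resize(f["image"][130:330,260:460],None,fx=3,fy=3,interpolation=2))
f=manip.grab_frame("wrist");cv2.imwrite("pics/w1.png",f["image"])
E
python3 to.py 0.5040 -0.0359 0.10 0.037
```

```text
time: 2.22
tool_pos: [0.504, -0.0382, 0.1131]
tool_rot: [0.0, 1.0, 0.017, 0.001]
contact_force: [0.3, -0.1, 0.2]
gripper_width: -0.0
t 2.325 pos [ 0.5044 -0.0383  0.1137] F [-0.5  0.4  0.2] shift [-0.0004 -0.0024  0.0137] turn [ 0.0006 -0.0023 -0.0034] w 0.002
```

View pics/s1.png

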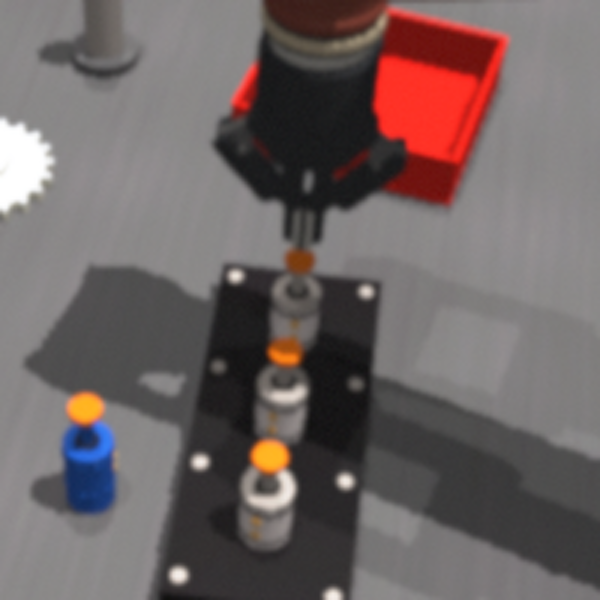

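View pics/w1.png

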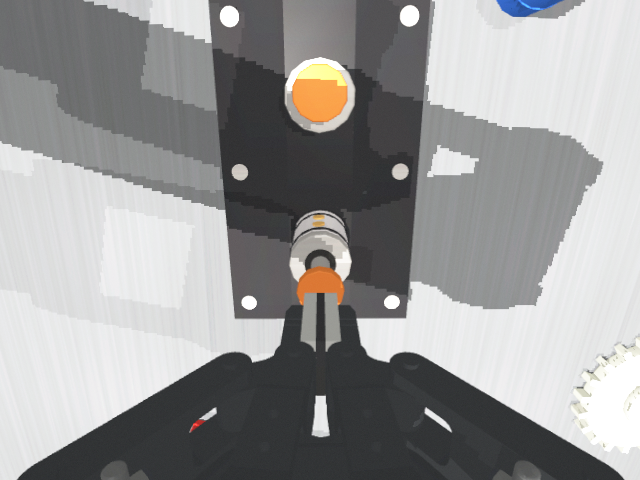

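The side view shows the fingertips just above the far cap, at (300,262) in the crop. The wrist view shows them centred on the cap at (320,288). I'll shift 2 mm toward +y and feel for the cap slowly.

```bash

python3 -m handwheel '[{"dx":0,"dy":-0.002,"dz":0.003,"ax":0,"ay":0,"az":0},{"dx":0,"dy":-0.002,"dz":0.006,"ax":0,"ay":0,"az":0},{"dx":0,"dy":-0.002,"dz":0.008,"ax":0,"ay":0,"az":0},{"dx":0,"dy":-0.002,"dz":0.010,"ax":0,"ay":0,"az":0},{"dx":0,"dy":-0.002,"dz":0.012,"ax":0,"ay":0,"az":0}]' 255
python3 to.py 0.5040 -0.0359 0.10 0.037
python3 -m handwheel '[{"dx":0,"dy":0,"dz":0.002,"ax":0,"ay":0,"az":0},{"dx":0,"dy":0,"dz":0.004,"ax":0,"ay":0,"az":0}]' 255
python3 to.py 0.5040 -0.0359 0.10 0.037
```

```text
time: 2.95
tool_pos: [0.5038, -0.0359, 0.1008]
tool_rot: [0.0, 1.0, 0.017, 0.0]
contact_force: [-0.4, 0.1, 5.1]
gripper_width: -0.0
t 2.95 pos [ 0.5038 -0.0359  0.1008] F [-0.4  0.1  5.1] shift [ 0.0002 -0.      0.0008] turn [ 0.0001 -0.0005 -0.0029] w -0.0
time: 3.2
tool_pos: [0.504, -0.036, 0.0973]
tool_rot: [0.0, 1.0, 0.017, 0.001]
contact_force: [-1.7, -0.0, 4.7]
gripper_width: 0.0
t 3.2 pos [ 0.504  -0.036   0.0973] F [-1.7 -0.   4.7] shift [-0.     -0.0001 -0.0027] turn [ 0.0002 -0.0011 -0.003 ] w 0.0
```

```bash

python3 -m handwheel '[{"dx":0,"dy":0,"dz":0.002,"ax":0,"ay":0,"az":0},{"dx":0,"dy":0,"dz":0.004,"ax":0,"ay":0,"az":0},{"dx":0,"dy":0,"dz":0.005,"ax":0,"ay":0,"az":0}]' 255
python3 -m handwheel '[{"dx":0,"dy":0,"dz":0.001,"ax":0,"ay":0,"az":0},{"dx":0,"dy":0,"dz":0.002,"ax":0,"ay":0,"az":0}]' 255
python3 to.py 0.5040 -0.0359 0.10 0.037
```

```text
time: 3.58
tool_pos: [0.5039, -0.036, 0.0921]
tool_rot: [0.0, 1.0, 0.017, 0.0]
contact_force: [-1.1, -0.1, 4.9]
gripper_width: 0.001
time: 3.82
tool_pos: [0.5039, -0.036, 0.09]
tool_rot: [0.0, 1.0, 0.017, 0.0]
contact_force: [-2.0, 0.4, 5.8]
gripper_width: 0.005
t 3.825 pos [ 0.5039 -0.036   0.09  ] F [-2.   0.4  5.8] shift [ 0.0001 -0.0001 -0.01  ] turn [ 0.0002 -0.0007 -0.003 ] w 0.005
```

s is about 12 mm at 5.8 N. I'll continue in small steps.

```bash

python3 -m handwheel '[{"dx":0,"dy":0,"dz":0.001,"ax":0,"ay":0,"az":0}]' 255
python3 -m handwheel '[{"dx":0,"dy":0,"dz":0.001,"ax":0,"ay":0,"az":0}]' 255
```

```text
time: 3.95
tool_pos: [0.5039, -0.0359, 0.089]
tool_rot: [0.0, 1.0, 0.017, 0.0]
contact_force: [-1.7, -0.8, 5.9]
gripper_width: 0.0
time: 4.08
tool_pos: [0.5038, -0.036, 0.088]
tool_rot: [0.0, 1.0, 0.017, 0.0]
contact_force: [-2.1, 0.8, 5.5]
gripper_width: -0.005
```

```bash

python3 -m handwheel '[{"dx":0,"dy":0,"dz":0.001,"ax":0,"ay":0,"az":0},{"dx":0,"dy":0,"dz":0.002,"ax":0,"ay":0,"az":0}]' 255
python3 -m handwheel '[{"dx":0,"dy":0,"dz":0.0015,"ax":0,"ay":0,"az":0},{"dx":0,"dy":0,"dz":0.003,"ax":0,"ay":0,"az":0},{"dx":0,"dy":0,"dz":0.005,"ax":0,"ay":0,"az":0}]' 255
```

```text
time: 4.32
tool_pos: [0.5039, -0.036, 0.086]
tool_rot: [0.0, 1.0, 0.017, 0.0]
contact_force: [-0.8, -0.1, 5.4]
gripper_width: -0.001
time: 4.7
tool_pos: [0.5038, -0.0359, 0.081]
tool_rot: [0.0, 1.0, 0.017, 0.0]
contact_force: [-2.3, 0.1, 5.8]
gripper_width: 0.001
```

```bash

python3 -m handwheel '[{"dx":0,"dy":0,"dz":0.001,"ax":0,"ay":0,"az":0},{"dx":0,"dy":0,"dz":0.002,"ax":0,"ay":0,"az":0}]' 255
python3 -m handwheel '[{"dx":0,"dy":0,"dz":0.001,"ax":0,"ay":0,"az":0}]' 255
python3 -m handwheel '[{"dx":0,"dy":0,"dz":0.001,"ax":0,"ay":0,"az":0}]' 255
```

```text
time: 4.95
tool_pos: [0.5037, -0.0359, 0.0788]
tool_rot: [0.0, 1.0, 0.017, 0.0]
contact_force: [-2.1, 0.6, 5.7]
gripper_width: -0.002
time: 5.08
tool_pos: [0.5039, -0.036, 0.0781]
tool_rot: [0.0, 1.0, 0.017, 0.0]
contact_force: [-3.0, 1.7, 7.8]
gripper_width: 0.0
time: 5.2
tool_pos: [0.5041, -0.036, 0.0775]
tool_rot: [0.0, 1.0, 0.017, 0.001]
contact_force: [-3.4, 0.7, 9.9]
gripper_width: -0.001
```

```bash

python3 -m handwheel '[{"dx":0,"dy":0,"dz":0.001,"ax":0,"ay":0,"az":0}]' 255
python3 -m handwheel '[{"dx":0,"dy":0,"dz":0.0005,"ax":0,"ay":0,"az":0},{"dx":0,"dy":0,"dz":0.0005,"ax":0,"ay":0,"az":0}]' 255
```

```text
time: 5.32
tool_pos: [0.5044, -0.036, 0.0769]
tool_rot: [0.0, 1.0, 0.017, 0.001]
contact_force: [-2.5, 1.3, 11.3]
gripper_width: -0.001
time: 5.58
tool_pos: [0.5045, -0.0361, 0.0767]
tool_rot: [0.0, 1.0, 0.017, 0.001]
contact_force: [-3.8, -0.4, 10.6]
gripper_width: -0.0
```

Well into the cushion (about 25 mm in). I'll retract and go to the middle unit.

```bash

python3 -m handwheel '[{"dx":0,"dy":0,"dz":-0.003,"ax":0,"ay":0,"az":0},{"dx":0,"dy":0,"dz":-0.010,"ax":0,"ay":0,"az":0},{"dx":0,"dy":0,"dz":-0.030,"ax":0,"ay":0,"az":0},{"dx":-0.001,"dy":-0.030,"dz":-0.042,"ax":0,"ay":0,"az":0},{"dx":-0.002,"dy":-0.085,"dz":-0.042,"ax":0,"ay":0,"az":0}]' 255
python3 to.py 0.5000 0.0491 0.10 0.037
```

```text
time: 6.2
tool_pos: [0.4997, 0.0488, 0.1183]
tool_rot: [0.0, 1.0, 0.015, 0.002]
contact_force: [1.3, 1.1, 0.1]
gripper_width: -0.001
t 6.2 pos [0.4997 0.0488 0.1183] F [1.3 1.1 0.1] shift [ 0.0002 -0.0003  0.0183] turn [ 0.0004 -0.0032 -0.0065] w -0.001
```

```bash

python3 -m handwheel '[{"dx":0,"dy":0,"dz":0.006,"ax":0,"ay":0,"az":0},{"dx":0,"dy":0,"dz":0.012,"ax":0,"ay":0,"az":0},{"dx":0,"dy":0,"dz":0.015,"ax":0,"ay":0,"az":0},{"dx":0,"dy":0,"dz":0.017,"ax":0,"ay":0,"az":0},{"dx":0,"dy":0,"dz":0.019,"ax":0,"ay":0,"az":0}]' 255
python3 - <<'E'
from h import *
f=manip.grab_frame("wrist");cv2.imwrite("pics/w2.png",f["image"])
E
```

```text
time: 6.82
tool_pos: [0.499, 0.0483, 0.0983]
tool_rot: [0.0, 1.0, 0.016, 0.0]
contact_force: [-1.6, -0.3, 3.7]
gripper_width: -0.002
```

View pics/w2.png

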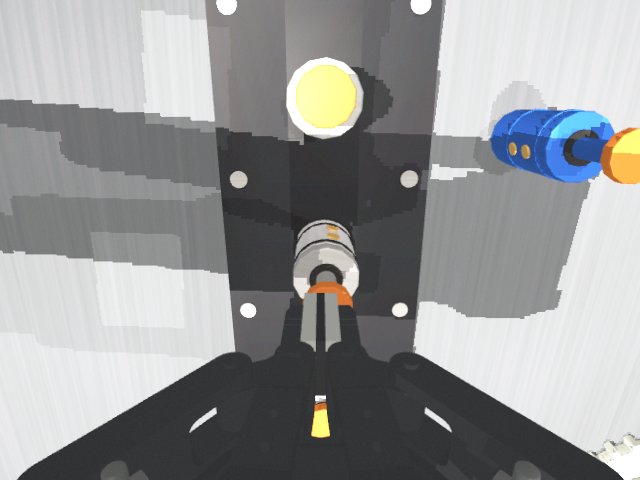

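The fingertips touch the middle cap at (330,292), 2–3 mm off-centre, which is acceptable. I'll keep pushing.

```bash

python3 -m handwheel '[{"dx":0,"dy":0,"dz":0.002,"ax":0,"ay":0,"az":0},{"dx":0,"dy":0,"dz":0.004,"ax":0,"ay":0,"az":0},{"dx":0,"dy":0,"dz":0.006,"ax":0,"ay":0,"az":0}]' 255
python3 -m handwheel '[{"dx":0,"dy":0,"dz":0.001,"ax":0,"ay":0,"az":0},{"dx":0,"dy":0,"dz":0.002,"ax":0,"ay":0,"az":0}]' 255
python3 to.py 0.5010 0.0491 0.10 0.037
```

```text
time: 7.25
tool_pos: [0.4987, 0.0489, 0.0918]
tool_rot: [0.0, 1.0, 0.017, 0.0]
contact_force: [-1.2, -1.6, 4.0]
gripper_width: 0.001
time: 7.5
tool_pos: [0.4989, 0.0489, 0.0902]
tool_rot: [0.0, 1.0, 0.017, 0.0]
contact_force: [-0.8, -0.9, 6.6]
gripper_width: -0.002
t 7.5 pos [0.4989 0.0489 0.0902] F [-0.8 -0.9  6.6] shift [ 0.0022 -0.0001 -0.0098] turn [ 0.0004 -0.0005 -0.0029] w -0.002
```

```bash

python3 -m handwheel '[{"dx":0,"dy":0,"dz":0.001,"ax":0,"ay":0,"az":0}]' 255
python3 -m handwheel '[{"dx":0,"dy":0,"dz":0.0005,"ax":0,"ay":0,"az":0}]' 255
```

```text
time: 7.62
tool_pos: [0.4991, 0.0489, 0.0896]
tool_rot: [0.0, 1.0, 0.017, 0.0]
contact_force: [-2.4, -2.3, 8.7]
gripper_width: -0.005
time: 7.75
tool_pos: [0.4993, 0.0489, 0.0894]
tool_rot: [0.0, 1.0, 0.017, 0.001]
contact_force: [-2.4, -1.9, 9.1]
gripper_width: 0.002
```

The middle unit stiffens from about 11 mm in: force rose from 4 to 9 N over 2.4 mm, where the first unit stayed at 5.5 N. I'll leave it, retract, and test the third unit.

```bash

python3 -m handwheel '[{"dx":0,"dy":0,"dz":-0.004,"ax":0,"ay":0,"az":0},{"dx":0,"dy":0,"dz":-0.015,"ax":0,"ay":0,"az":0},{"dx":0,"dy":-0.010,"dz":-0.030,"ax":0,"ay":0,"az":0},{"dx":-0.001,"dy":-0.050,"dz":-0.030,"ax":0,"ay":0,"az":0},{"dx":-0.0015,"dy":-0.085,"dz":-0.026,"ax":0,"ay":0,"az":0}]' 255
python3 to.py 0.4980 0.1335 0.10 0.037
```

```text
time: 8.38
tool_pos: [0.4949, 0.1356, 0.1161]
tool_rot: [-0.0, 1.0, 0.017, 0.001]
contact_force: [-0.2, -0.7, -0.3]
gripper_width: -0.0
t 8.375 pos [0.4949 0.1356 0.1161] F [-0.2 -0.7 -0.3] shift [0.0029 0.0022 0.0161] turn [-0.0008 -0.0029 -0.0034] w -0.0
```

```bash

python3 -m handwheel '[{"dx":0.003,"dy":0.0,"dz":0.006,"ax":0,"ay":0,"az":0},{"dx":0.003,"dy":0.001,"dz":0.010,"ax":0,"ay":0,"az":0},{"dx":0.003,"dy":0.001,"dz":0.012,"ax":0,"ay":0,"az":0},{"dx":0.003,"dy":0.001,"dz":0.014,"ax":0,"ay":0,"az":0},{"dx":0.003,"dy":0.001,"dz":0.016,"ax":0,"ay":0,"az":0}]' 255
python3 to.py 0.4980 0.1335 0.10 0.037
python3 -m handwheel '[{"dx":0,"dy":0.0,"dz":0.002,"ax":0,"ay":0,"az":0},{"dx":0,"dy":0,"dz":0.004,"ax":0,"ay":0,"az":0}]' 255
python3 to.py 0.4980 0.1335 0.10 0.037
```

```text
time: 9.0
tool_pos: [0.4979, 0.1325, 0.0992]
tool_rot: [0.0, 1.0, 0.017, 0.001]
contact_force: [-1.3, 0.3, 6.2]
gripper_width: 0.004
t 9.0 pos [0.4979 0.1325 0.0992] F [-1.3  0.3  6.2] shift [ 0.0002 -0.0009 -0.0008] turn [ 0.0001 -0.0011 -0.0039] w 0.004
time: 9.25
tool_pos: [0.4982, 0.1327, 0.0958]
tool_rot: [0.0, 1.0, 0.017, 0.001]
contact_force: [-2.4, -1.5, 5.7]
gripper_width: 0.001
t 9.25 pos [0.4982 0.1327 0.0958] F [-2.4 -1.5  5.7] shift [-0.0002 -0.0008 -0.0042] turn [ 0.0002 -0.0019 -0.0034] w 0.001
```

```bash

python3 -m handwheel '[{"dx":0,"dy":0,"dz":0.002,"ax":0,"ay":0,"az":0},{"dx":0,"dy":0,"dz":0.004,"ax":0,"ay":0,"az":0}]' 255
python3 -m handwheel '[{"dx":0,"dy":0,"dz":0.001,"ax":0,"ay":0,"az":0},{"dx":0,"dy":0,"dz":0.002,"ax":0,"ay":0,"az":0}]' 255
python3 -m handwheel '[{"dx":0,"dy":0,"dz":0.001,"ax":0,"ay":0,"az":0}]' 255
```

```text
time: 9.5
tool_pos: [0.4982, 0.1327, 0.0918]
tool_rot: [0.0, 1.0, 0.017, 0.001]
contact_force: [-1.5, -0.4, 6.4]
gripper_width: -0.0
time: 9.75
tool_pos: [0.4981, 0.1327, 0.0898]
tool_rot: [0.0, 1.0, 0.017, 0.001]
contact_force: [-1.2, 0.1, 5.7]
gripper_width: 0.0
time: 9.88
tool_pos: [0.4981, 0.1327, 0.0888]
tool_rot: [0.0, 1.0, 0.017, 0.001]
contact_force: [-0.9, -0.8, 6.4]
gripper_width: -0.003
```

```bash

python3 -m handwheel '[{"dx":0,"dy":0,"dz":0.001,"ax":0,"ay":0,"az":0},{"dx":0,"dy":0,"dz":0.002,"ax":0,"ay":0,"az":0}]' 255
python3 -m handwheel '[{"dx":0,"dy":0,"dz":0.0015,"ax":0,"ay":0,"az":0},{"dx":0,"dy":0,"dz":0.003,"ax":0,"ay":0,"az":0},{"dx":0,"dy":0,"dz":0.005,"ax":0,"ay":0,"az":0}]' 255
```

```text
time: 10.12
tool_pos: [0.4981, 0.1327, 0.0868]
tool_rot: [0.0, 1.0, 0.017, 0.001]
contact_force: [-1.9, -1.0, 5.5]
gripper_width: 0.001
time: 10.5
tool_pos: [0.4981, 0.1327, 0.0818]
tool_rot: [0.0, 1.0, 0.017, 0.001]
contact_force: [-1.7, -1.0, 6.2]
gripper_width: -0.002
```

The third unit runs freely past 20 mm, so it is sound. I'll take it into its cushion.

```bash

python3 -m handwheel '[{"dx":0,"dy":0,"dz":0.0015,"ax":0,"ay":0,"az":0},{"dx":0,"dy":0,"dz":0.003,"ax":0,"ay":0,"az":0}]' 255
python3 -m handwheel '[{"dx":0,"dy":0,"dz":0.001,"ax":0,"ay":0,"az":0}]' 255
python3 -m handwheel '[{"dx":0,"dy":0,"dz":0.001,"ax":0,"ay":0,"az":0}]' 255
```

```text
time: 10.75
tool_pos: [0.498, 0.1327, 0.0787]
tool_rot: [0.0, 1.0, 0.017, 0.001]
contact_force: [-2.8, -0.7, 7.0]
gripper_width: -0.002
time: 10.88
tool_pos: [0.4982, 0.1327, 0.078]
tool_rot: [0.0, 1.0, 0.017, 0.001]
contact_force: [-2.7, -0.8, 9.0]
gripper_width: 0.003
time: 11.0
tool_pos: [0.4985, 0.1327, 0.0775]
tool_rot: [0.0, 1.0, 0.017, 0.001]
contact_force: [-2.9, -1.6, 11.4]
gripper_width: 0.001
```

```bash

python3 -m handwheel '[{"dx":0,"dy":0,"dz":0.0008,"ax":0,"ay":0,"az":0},{"dx":0,"dy":0,"dz":0.0008,"ax":0,"ay":0,"az":0}]' 255
python3 -m handwheel '[{"dx":0,"dy":0,"dz":-0.003,"ax":0,"ay":0,"az":0},{"dx":0,"dy":0,"dz":-0.010,"ax":0,"ay":0,"az":0},{"dx":0,"dy":0.0,"dz":-0.050,"ax":0,"ay":0,"az":0},{"dx":0,"dy":0.03,"dz":-0.09,"ax":0,"ay":0,"az":0},{"dx":0.002,"dy":0.085,"dz":-0.10,"ax":0,"ay":0,"az":0}]' 0
python3 b.py; python3 to.py 0.5010 0.0491 0.10 0.037
```

```text
time: 11.25
tool_pos: [0.4987, 0.1328, 0.0771]
tool_rot: [0.0, 1.0, 0.017, 0.001]
contact_force: [-3.2, -0.9, 10.7]
gripper_width: 0.001
time: 11.88
tool_pos: [0.5039, 0.0482, 0.1784]
tool_rot: [0.0, 1.0, 0.019, 0.003]
contact_force: [0.1, 0.1, -0.9]
gripper_width: 1.0
[[270.9, 278.3, 79]] [[348.9, 288.8, 120], [354.2, 250.6, 90], [358.8, 223.5, 92]]
[0.497  0.1336 0.0778] 0.0006 [0.4957 0.1325 0.1   ]
zmap [0.4973 0.1336 0.0782]
t 11.975 pos [0.5036 0.0445 0.177 ] F [ 0.5 -0.3 -0.9] shift [-0.0028 -0.0048  0.077 ] turn [ 0.0019 -0.0043 -0.0079] w 1.001Traceback (most recent call last):
  File "b.py", line 13, in <module>
    d=P[0]-P[2]; print("yaw deg",np.degrees(np.arctan2(-d[0],d[1])))
           ~^^^
IndexError: list index out of range
```

The third cap's top triangulates to z = 0.078, about 24 mm in, so it is home. I'll line the open gripper up over the middle unit and look.

```bash

python3 -m handwheel '[{"dx":-0.002,"dy":-0.003,"dz":0.02,"ax":0,"ay":0,"az":0},{"dx":-0.002,"dy":-0.003,"dz":0.04,"ax":0,"ay":0,"az":0},{"dx":-0.002,"dy":-0.003,"dz":0.05,"ax":0,"ay":0,"az":0},{"dx":-0.002,"dy":-0.003,"dz":0.05,"ax":0,"ay":0,"az":0}]' 0
python3 to.py 0.5010 0.0491 0.10 0.037
python3 - <<'E'
from h import *
f=manip.grab_frame("wrist");cv2.imwrite("pics/w3.png",f["image"])
f=manip.grab_frame("side");cv2.imwrite("pics/s3.png",cv2.resize(f["image"][130:330,260:460],None,fx=3,fy=3,interpolation=2))
E
```

```text
time: 12.48
tool_pos: [0.4985, 0.052, 0.1222]
tool_rot: [-0.0, 1.0, 0.018, -0.002]
contact_force: [0.1, -0.4, 0.3]
gripper_width: 1.002
t 12.475 pos [0.4985 0.052  0.1222] F [ 0.1 -0.4  0.3] shift [0.0025 0.003  0.0222] turn [-0.0005  0.0041 -0.0017] w 1.002
```

View pics/w3.png

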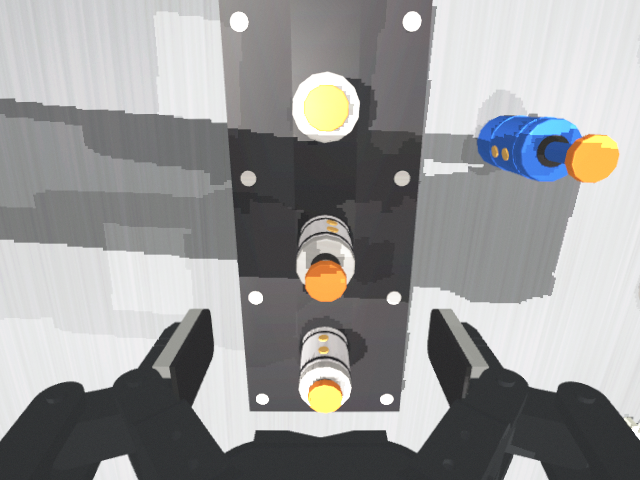

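View pics/s3.png

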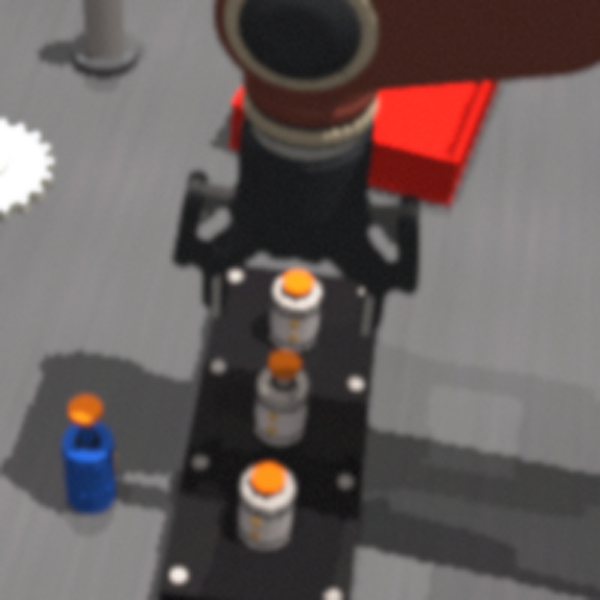

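The wrist view shows the middle cap at (326,280) between jaws centred near column 321, so the tool needs about +3 mm in x. The two outer caps are visibly lower. I'll locate the unit with the wrist camera too.

```bash

python3 - <<'E'
from h import *
f=manip.grab_frame("wrist")
for b in blobs(f["image"],(8,85,120),(28,255,255),600): print(b,onplane(f,b[0],.0895).round(4),onplane(f,b[0],.078).round(4))
g=manip.grab_frame("side")
for uv in [(348.9,288.8),(354.2,250.6),(358.8,223.5)]: print(onplane(g,uv,.078).round(4),onplane(g,uv,.0895).round(4))
E
python3 to.py 0.5010 0.0491 0.04 0.037
```

```text
([583.2, 158.7], 1727, [558, 133, 54, 48]) [0.6199 0.1162 0.0895] [0.6279 0.1151 0.078 ]
([322.1, 278.3], 1378, [302, 258, 42, 41]) [0.5001 0.0509 0.0895] [0.5004 0.0455 0.078 ]
[0.4967 0.1337 0.078 ] [0.4959 0.142  0.0895]
[0.501  0.0394 0.078 ] [0.5002 0.049  0.0895]
[ 0.5028 -0.0361  0.078 ] [ 0.5019 -0.0252  0.0895]
t 12.675 pos [0.5006 0.0513 0.1253] F [ 0.5  0.4 -0.6] shift [0.0002 0.0022 0.0853] turn [ 0.     -0.0014 -0.0026] w 1.001
```

Wrist, side and top views agree on about (0.5005, 0.0495). I'll descend with the jaws open.

```bash

python3 -m handwheel '[{"dx":0,"dy":0.002,"dz":0.02,"ax":0,"ay":0,"az":0},{"dx":0,"dy":0.002,"dz":0.04,"ax":0,"ay":0,"az":0},{"dx":0,"dy":0.002,"dz":0.06,"ax":0,"ay":0,"az":0},{"dx":0,"dy":0.002,"dz":0.075,"ax":0,"ay":0,"az":0},{"dx":0,"dy":0.002,"dz":0.085,"ax":0,"ay":0,"az":0}]' 0
python3 -m handwheel '[{"dx":0,"dy":0,"dz":0.003,"ax":0,"ay":0,"az":0},{"dx":0,"dy":0,"dz":0.003,"ax":0,"ay":0,"az":0},{"dx":0,"dy":0,"dz":0.003,"ax":0,"ay":0,"az":0}]' 0
python3 to.py 0.5005 0.0495 0.034 0.037
python3 - <<'E'
from h import *
f=manip.grab_frame("wrist");cv2.imwrite("pics/w4.png",f["image"])
E
```

```text
time: 13.3
tool_pos: [0.5002, 0.049, 0.0391]
tool_rot: [-0.0, 1.0, 0.017, 0.0]
contact_force: [0.1, 0.5, 0.1]
gripper_width: 0.995
time: 13.68
tool_pos: [0.5007, 0.049, 0.0373]
tool_rot: [0.0, 1.0, 0.017, 0.001]
contact_force: [-0.1, -0.0, 0.3]
gripper_width: 1.002
t 13.675 pos [0.5007 0.049  0.0373] F [-0.1 -0.   0.3] shift [-0.0002 -0.0005  0.0033] turn [ 0.0001 -0.0014 -0.003 ] w 1.002
```

View pics/w4.png

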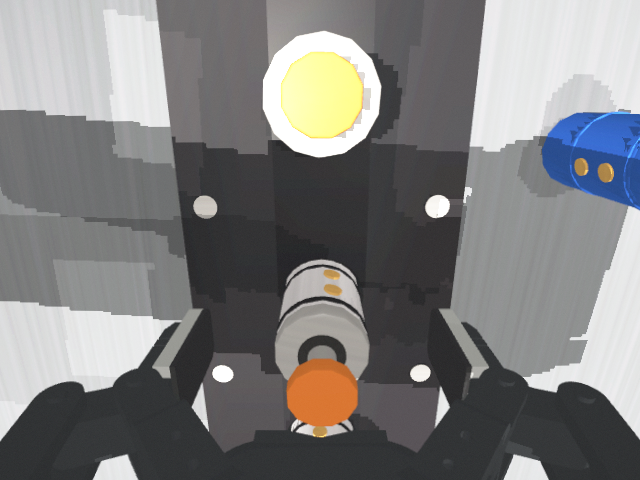

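The wrist view shows the unit centred between the jaws, at column 322. I'll go 3 mm lower and close.

```bash

python3 -m handwheel '[{"dx":0,"dy":0,"dz":0.003,"ax":0,"ay":0,"az":0},{"dx":0,"dy":0,"dz":0.003,"ax":0,"ay":0,"az":0}]' 0
python3 -m handwheel '[{"dx":0,"dy":0,"dz":0,"ax":0,"ay":0,"az":0},{"dx":0,"dy":0,"dz":0,"ax":0,"ay":0,"az":0},{"dx":0,"dy":0,"dz":0,"ax":0,"ay":0,"az":0},{"dx":0,"dy":0,"dz":0,"ax":0,"ay":0,"az":0},{"dx":0,"dy":0,"dz":0,"ax":0,"ay":0,"az":0}]' 255
python3 -m handwheel '[{"dx":0,"dy":0,"dz":0,"ax":0,"ay":0,"az":0},{"dx":0,"dy":0,"dz":0,"ax":0,"ay":0,"az":0}]' 255
python3 to.py 0.5005 0.0495 0.034 0.037
```

```text
time: 13.98
tool_pos: [0.4999, 0.0491, 0.0333]
tool_rot: [-0.0, 1.0, 0.017, -0.0]
contact_force: [0.2, 0.3, -0.3]
gripper_width: 0.996
time: 14.6
tool_pos: [0.5006, 0.0491, 0.0339]
tool_rot: [-0.0, 1.0, 0.017, 0.001]
contact_force: [1.5, 0.1, 1.3]
gripper_width: 0.382
time: 14.85
tool_pos: [0.5006, 0.0491, 0.0339]
tool_rot: [-0.0, 1.0, 0.017, 0.001]
contact_force: [1.6, 0.2, 2.4]
gripper_width: 0.386
t 14.85 pos [0.5006 0.0491 0.0339] F [1.6 0.2 2.4] shift [-0.0001 -0.0004 -0.0001] turn [ 0.     -0.0012 -0.003 ] w 0.386
```

```bash

python3 -m handwheel '[{"dx":0,"dy":0,"dz":-0.004,"ax":0,"ay":0,"az":0},{"dx":0,"dy":0,"dz":-0.010,"ax":0,"ay":0,"az":0},{"dx":0,"dy":0,"dz":-0.018,"ax":0,"ay":0,"az":0},{"dx":0,"dy":0,"dz":-0.028,"ax":0,"ay":0,"az":0},{"dx":0,"dy":0,"dz":-0.043,"ax":0,"ay":0,"az":0}]' 255
python3 -m handwheel '[{"dx":0,"dy":0,"dz":-0.02,"ax":0,"ay":0,"az":0},{"dx":0,"dy":0,"dz":-0.04,"ax":0,"ay":0,"az":0},{"dx":0,"dy":0,"dz":-0.055,"ax":0,"ay":0,"az":0},{"dx":0,"dy":0,"dz":-0.065,"ax":0,"ay":0,"az":0},{"dx":0,"dy":0,"dz":-0.065,"ax":0,"ay":0,"az":0}]' 255
python3 - <<'E'
from h import *
f=manip.grab_frame("side");cv2.imwrite("pics/s5.png",cv2.resize(f["image"][80:330,240:480],None,fx=2.4,fy=2.4,interpolation=2))
f=manip.grab_frame("top");cv2.imwrite("pics/t5.png",f["image"])
im=f["image"]
m=cv2.inRange(cv2.cvtColor(im,cv2.COLOR_BGR2HSV),(0,150,40),(5,255,255))
c=max(cv2.findContours(m,0,2)[0],key=cv2.contourArea)
(cx,cy),_,_=cv2.minAreaRect(c); print("bin",cx,cy,onplane(f,(cx,cy),.03))
E
python3 to.py 0.478 -0.308 0.14 0.037
```

```text
time: 15.48
tool_pos: [0.4981, 0.0491, 0.0755]
tool_rot: [-0.0, 1.0, 0.017, -0.002]
contact_force: [0.4, -0.2, -3.7]
gripper_width: 0.384
time: 16.1
tool_pos: [0.5004, 0.049, 0.1423]
tool_rot: [0.0, 1.0, 0.017, 0.001]
contact_force: [-0.2, 0.5, -4.7]
gripper_width: 0.385
bin 463.1431579589844 281.9659729003906 [ 0.48070495 -0.31511475  0.03      ]
t 16.2 pos [0.4996 0.0491 0.1408] F [ 0.1  0.3 -4.7] shift [-0.0337  0.3561  0.0008] turn [-0.0001  0.0013 -0.003 ] w 0.385
```

View pics/s5.png

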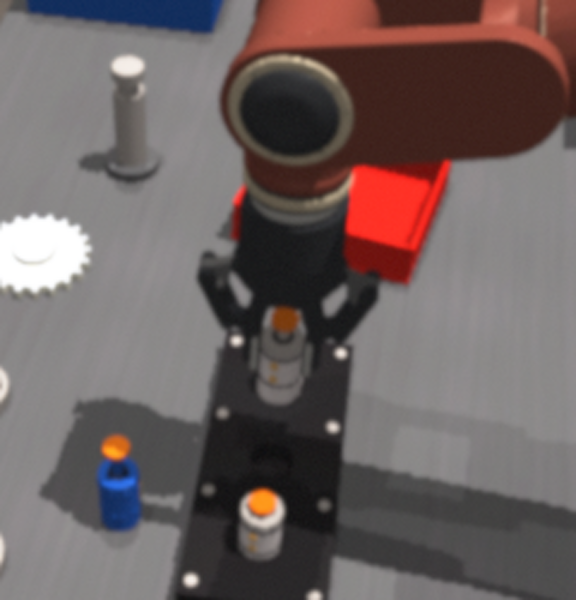

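View pics/t5.png

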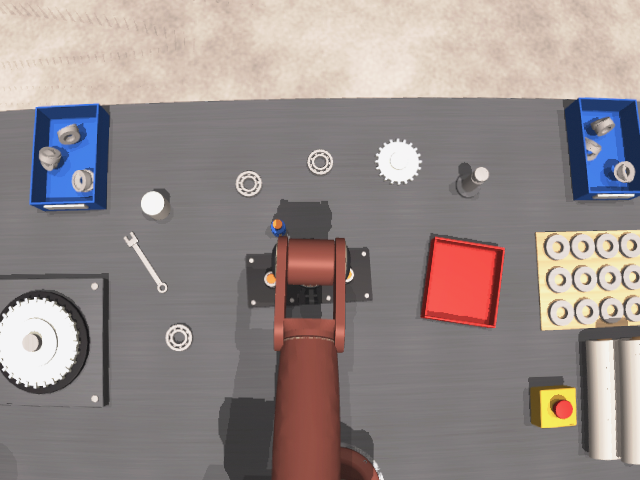

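The unit hangs upright in the jaws, at (282,360) in the side crop, and the middle socket is empty. The bin is clear, with its centre at top pixel (463,282), about (0.479, −0.311). I'll carry it over.

```bash

python3 -m handwheel '[{"dx":-0.002,"dy":0.02,"dz":0,"ax":0,"ay":0,"az":0},{"dx":-0.005,"dy":0.055,"dz":0,"ax":0,"ay":0,"az":0},{"dx":-0.009,"dy":0.10,"dz":0,"ax":0,"ay":0,"az":0},{"dx":-0.014,"dy":0.15,"dz":0,"ax":0,"ay":0,"az":0},{"dx":-0.018,"dy":0.20,"dz":0,"ax":0,"ay":0,"az":0}]' 255
python3 -m handwheel '[{"dx":-0.004,"dy":0.05,"dz":0,"ax":0,"ay":0,"az":0},{"dx":-0.009,"dy":0.10,"dz":0,"ax":0,"ay":0,"az":0},{"dx":-0.012,"dy":0.135,"dz":0,"ax":0,"ay":0,"az":0},{"dx":-0.014,"dy":0.155,"dz":0,"ax":0,"ay":0,"az":0},{"dx":-0.015,"dy":0.159,"dz":0,"ax":0,"ay":0,"az":0}]' 255
python3 to.py 0.479 -0.311 0.034 0.037
python3 - <<'E'
from h import *
f=manip.grab_frame("wrist");cv2.imwrite("pics/w6.png",f["image"])
f=manip.grab_frame("side");cv2.imwrite("pics/s6.png",cv2.resize(f["image"][80:250,300:480],None,fx=3,fy=3,interpolation=2))
E
python3 to.py 0.479 -0.311 0.034 0.037
```

```text
time: 16.82
tool_pos: [0.488, -0.1526, 0.1404]
tool_rot: [-0.0, 1.0, 0.017, -0.001]
contact_force: [0.8, 0.6, -3.8]
gripper_width: 0.382
time: 17.45
tool_pos: [0.4789, -0.3111, 0.1407]
tool_rot: [-0.001, 1.0, 0.016, -0.0]
contact_force: [0.8, 0.2, -4.1]
gripper_width: 0.387
t 17.45 pos [ 0.4789 -0.3111  0.1407] F [ 0.8  0.2 -4.1] shift [0.0002 0.     0.1067] turn [-0.0015  0.001  -0.0041] w 0.387
t 17.55 pos [ 0.4791 -0.3101  0.1409] F [-0.2  0.7 -4.7] shift [-1.000e-04  1.100e-03  1.069e-01] turn [-0.0014  0.0007 -0.0028] w 0.386
```

View pics/w6.png

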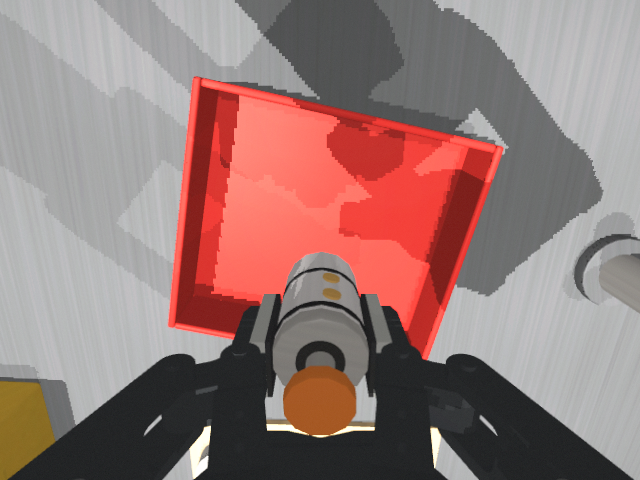

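View pics/s6.png

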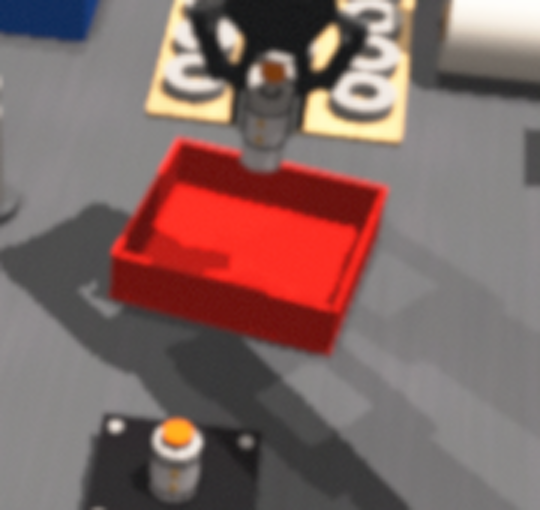

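The views show the unit upright and above the bin. The wrist image sees the bin rim corners at (195,78), (500,150) and (172,326), which I'll use to check the bin centre.

```bash

python3 - <<'E'
from h import *
f=manip.grab_frame("wrist")
P=[onplane(f,p,.05) for p in [(195.,78),(500.,150),(172.,326)]]
print(np.round(P,4),np.linalg.norm(P[0]-P[1]),np.linalg.norm(P[0]-P[2]),(P[1]+P[2])/2)
E
python3 to.py 0.479 -0.311 0.034 0.037
```

```text
[[ 0.4031 -0.2138  0.05  ]
 [ 0.5852 -0.248   0.05  ]
 [ 0.3752 -0.378   0.05  ]] 0.1853375069456391 0.16650877678316187 [ 0.48022712 -0.31297418  0.05      ]
t 17.6 pos [ 0.4793 -0.3097  0.141 ] F [-0.4  0.  -3.9] shift [-0.0003  0.0014  0.107 ] turn [-0.0013  0.0005 -0.0022] w 0.386
```

The bin centre agrees, at (0.480, −0.313). I'll lower the unit; touchdown should be near TCP z = 0.033.

```bash

python3 -m handwheel '[{"dx":0,"dy":0.001,"dz":0.02,"ax":0,"ay":0,"az":0},{"dx":0,"dy":0.001,"dz":0.045,"ax":0,"ay":0,"az":0},{"dx":0,"dy":0.001,"dz":0.07,"ax":0,"ay":0,"az":0},{"dx":0,"dy":0.001,"dz":0.09,"ax":0,"ay":0,"az":0},{"dx":0,"dy":0.001,"dz":0.100,"ax":0,"ay":0,"az":0}]' 255
python3 -m handwheel '[{"dx":0,"dy":0,"dz":0.002,"ax":0,"ay":0,"az":0},{"dx":0,"dy":0,"dz":0.004,"ax":0,"ay":0,"az":0}]' 255
python3 -m handwheel '[{"dx":0,"dy":0,"dz":0.001,"ax":0,"ay":0,"az":0},{"dx":0,"dy":0,"dz":0.002,"ax":0,"ay":0,"az":0}]' 255
```

```text
time: 18.23
tool_pos: [0.4785, -0.3106, 0.0392]
tool_rot: [-0.001, 1.0, 0.017, -0.001]
contact_force: [-0.2, -0.4, -4.2]
gripper_width: 0.386
time: 18.48
tool_pos: [0.4801, -0.3124, 0.0384]
tool_rot: [0.001, 1.0, 0.017, 0.001]
contact_force: [0.1, 0.3, -3.7]
gripper_width: 0.384
time: 18.73
tool_pos: [0.4797, -0.3122, 0.0362]
tool_rot: [0.0, 1.0, 0.017, 0.0]
contact_force: [-0.6, -0.6, -4.1]
gripper_width: 0.385
```

```bash

python3 -m handwheel '[{"dx":0,"dy":0,"dz":0.001,"ax":0,"ay":0,"az":0},{"dx":0,"dy":0,"dz":0.002,"ax":0,"ay":0,"az":0}]' 255
python3 -m handwheel '[{"dx":0,"dy":0,"dz":0.001,"ax":0,"ay":0,"az":0},{"dx":0,"dy":0,"dz":0.001,"ax":0,"ay":0,"az":0}]' 255
python3 -m handwheel '[{"dx":0,"dy":0,"dz":0.0005,"ax":0,"ay":0,"az":0},{"dx":0,"dy":0,"dz":0.0005,"ax":0,"ay":0,"az":0}]' 255
```

```text
time: 18.98
tool_pos: [0.4794, -0.3119, 0.0336]
tool_rot: [0.0, 1.0, 0.017, 0.0]
contact_force: [0.3, 0.7, -4.3]
gripper_width: 0.386
time: 19.23
tool_pos: [0.4794, -0.312, 0.0329]
tool_rot: [0.0, 1.0, 0.017, -0.0]
contact_force: [-0.4, 0.1, -0.2]
gripper_width: 0.384
time: 19.48
tool_pos: [0.4795, -0.312, 0.0329]
tool_rot: [0.0, 1.0, 0.017, -0.0]
contact_force: [-3.4, 2.7, 6.4]
gripper_width: 0.389
```

It has touched down. I'll ease off the downward push and open.

```bash

python3 -m handwheel '[{"dx":0,"dy":0,"dz":-0.0005,"ax":0,"ay":0,"az":0},{"dx":0,"dy":0,"dz":-0.0005,"ax":0,"ay":0,"az":0}]' 255
python3 -m handwheel '[{"dx":0,"dy":0,"dz":0,"ax":0,"ay":0,"az":0},{"dx":0,"dy":0,"dz":0,"ax":0,"ay":0,"az":0},{"dx":0,"dy":0,"dz":0,"ax":0,"ay":0,"az":0}]' 120
python3 -m handwheel '[{"dx":0,"dy":0,"dz":0,"ax":0,"ay":0,"az":0},{"dx":0,"dy":0,"dz":0,"ax":0,"ay":0,"az":0},{"dx":0,"dy":0,"dz":0,"ax":0,"ay":0,"az":0},{"dx":0,"dy":0,"dz":0,"ax":0,"ay":0,"az":0}]' 20
python3 - <<'E'
from h import *
f=manip.grab_frame("wrist");cv2.imwrite("pics/w7.png",f["image"])
E
```

```text
time: 19.73
tool_pos: [0.4795, -0.312, 0.0329]
tool_rot: [0.0, 1.0, 0.017, 0.0]
contact_force: [-2.3, 0.7, 4.9]
gripper_width: 0.386
time: 20.1
tool_pos: [0.4795, -0.312, 0.0324]
tool_rot: [0.0, 1.0, 0.017, 0.0]
contact_force: [-0.5, -0.2, -0.9]
gripper_width: 0.532
time: 20.6
tool_pos: [0.4794, -0.3119, 0.0325]
tool_rot: [0.0, 1.0, 0.017, 0.0]
contact_force: [0.0, 0.7, -1.4]
gripper_width: 0.925
```

View pics/w7.png

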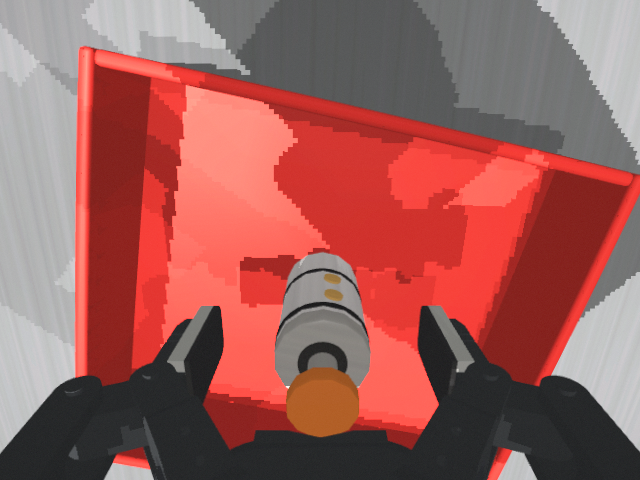

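The unit stands upright in the bin at (322,350), with the pads clear on both sides. I'll raise straight up, move away and check everything.

```bash

python3 -m handwheel '[{"dx":0,"dy":0,"dz":-0.01,"ax":0,"ay":0,"az":0},{"dx":0,"dy":0,"dz":-0.03,"ax":0,"ay":0,"az":0},{"dx":0,"dy":0,"dz":-0.07,"ax":0,"ay":0,"az":0},{"dx":0,"dy":0,"dz":-0.12,"ax":0,"ay":0,"az":0},{"dx":0,"dy":0,"dz":-0.18,"ax":0,"ay":0,"az":0}]' 20
python3 -m handwheel '[{"dx":-0.02,"dy":0.03,"dz":0,"ax":0,"ay":0,"az":0},{"dx":-0.06,"dy":0.07,"dz":0,"ax":0,"ay":0,"az":0},{"dx":-0.10,"dy":0.11,"dz":0,"ax":0,"ay":0,"az":0},{"dx":-0.12,"dy":0.13,"dz":0,"ax":0,"ay":0,"az":0},{"dx":-0.12,"dy":0.13,"dz":0,"ax":0,"ay":0,"az":0}]' 20
python3 - <<'E'
from h import *
T=manip.grab_frame("top");S=manip.grab_frame("side")
cv2.imwrite("pics/t8.png",T["image"]);cv2.imwrite("pics/s8.png",S["image"])
for n,f in(("T",T),("S",S)):
  for b in blobs(f["image"],(8,85,120),(26,255,255),25):
    u,v=b[0]
    if 240<u<520 and 120<v<330: print(n,b)
E
python3 to.py 0.4 -0.4 0.2 0
```

```text
time: 21.28
tool_pos: [0.4789, -0.3115, 0.215]
tool_rot: [0.0, 1.0, 0.017, 0.0]
contact_force: [1.3, -0.7, -0.2]
gripper_width: 0.924
time: 21.9
tool_pos: [0.3627, -0.4474, 0.2144]
tool_rot: [0.001, 1.0, 0.015, 0.001]
contact_force: [1.1, 0.5, 0.5]
gripper_width: 0.922
T ([277.1, 223.4], 76, [273, 219, 9, 10])
T ([346.3, 273.7], 73, [342, 269, 10, 10])
T ([270.9, 278.0], 70, [267, 274, 9, 9])
T ([468.2, 280.8], 73, [464, 276, 9, 10])
S ([506.5, 124.6], 764, [487, 101, 39, 44])
S ([385.3, 140.9], 62, [381, 137, 10, 8])
S ([358.8, 223.5], 92, [354, 219, 11, 10])
S ([287.8, 265.6], 109, [282, 261, 13, 11])
S ([349.0, 288.7], 120, [343, 283, 13, 12])
t 22.0 pos [ 0.3641 -0.4458  0.2138] F [-0.1  0.4 -0.3] shift [ 0.0374 -0.0446  0.0138] turn [ 0.001  -0.0011  0.0337] w 0.925
```

View pics/t8.png

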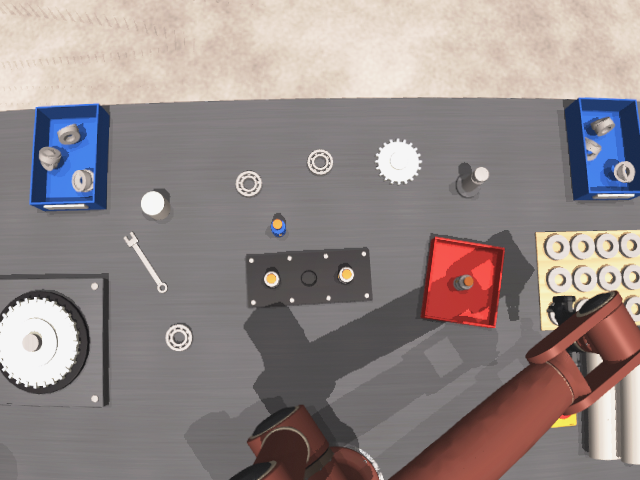

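View pics/s8.png

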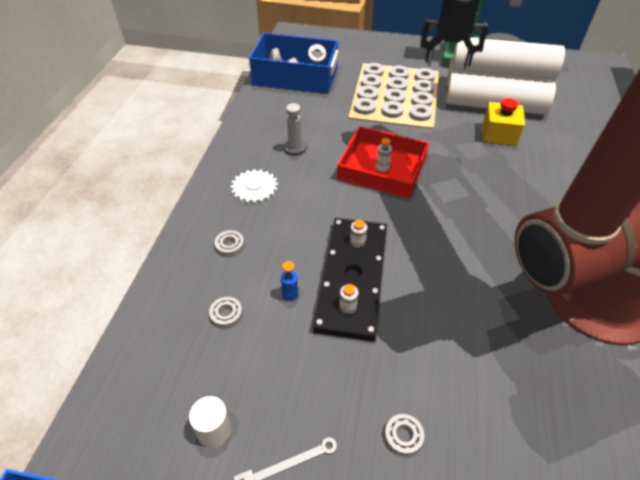

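Both views show the reject standing upright in the bin, at top (468,281) and side (385,141). The outer two are in the block with caps at top (346,274) and (271,278), the middle socket is empty, and the bystanders have not moved. I'll check the cap heights numerically.

```bash

python3 - <<'E'
from h import *
T=manip.grab_frame("top");S=manip.grab_frame("side")
for n,a,b in [("first",(346.3,273.7),(358.8,223.5)),("third",(270.9,278.),(349.,288.7)),("bin",(468.2,280.8),(385.3,140.9)),("blue",(277.1,223.4),(287.8,265.6))]:
    p,e=tri(T,a,S,b); z=T["z_map"][round(a[1])-2:round(a[1])+3,round(a[0])-2:round(a[0])+3]; o,d=ray(T,a)
    print(n,p.round(4),round(e,4),"zmap",(o+d*np.median(z)).round(4))
E
```

```text
first [ 0.5033 -0.036   0.0781] 0.001 zmap [ 0.5038 -0.036   0.0776]
third [0.4972 0.1336 0.0782] 0.0015 zmap [0.498  0.1336 0.0783]
bin [ 0.4791 -0.3114  0.0895] 0.0009 zmap [ 0.4794 -0.3112  0.0906]
blue [0.6182 0.1168 0.0964] 0.001 zmap [0.6185 0.1168 0.0978]
```

The cameras read about 1 mm or more high: at the start they gave 0.1028 for a cap that cannot be above 0.102. Caps at 0.078 therefore mean the rods are at least 24 mm in, past the 23 mm cushion. The arm is clear, so I'm handing in.

```bash
python3 -c "
from plant import manip
print(manip.job_done()); s=manip.state(); print(s['time'],s['contact_force'])"
```

```text
the job is handed in; nothing more can be done
None
the job is handed in; nothing more can be done
```

I pushed all three rods. The two outer units ran freely, so I took them into their end cushions and left them standing in the block. The middle one bound, so I lifted it out and set it down upright in the red reject bin. I handed the job in at about 22 s of the 61 s allowed.

- **Forces:** The outer two ran at about 5–6 N, with a peak of 11.4 N in the cushions. The middle one climbed from 4 to 9 N between about 10 and 12.5 mm in, and I stopped there. All of these are well under the 20 N limit. They are readings taken at the end of each move, so a brief spike between readings would not show.
- **Rods home:** In the last check the outer caps' tops were at 78 mm, about 24 mm in and past the 23 mm mark. The calibration is only good to about 2 mm. The cameras read about 1 mm high at the start, which would put the rods slightly further in. I did not re-touch the caps to confirm.
- **Reject unit:** It touched the bin floor gently before I opened the jaws. It stands upright near the bin centre, with its cap at about 90 mm.
- **Everything else:** In the last top and side pictures the bystanders and the blue cylinder had not visibly moved. The arm was clear and reading no contact force.

The cap positions from the two cameras agreed to within 1.5 mm, and nothing else failed or disagreed.

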